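# Swing the board holder to the green dot

### The arm

A 6-joint arm with a two-finger parallel gripper is mounted at the origin on the work surface. World frame = base frame: x ahead of the robot, y to its left, z up, the work surface at z = 0. Lengths are in mm, angles in rad, forces in N, time in s.
With the tool pointing down it reaches from about 275 to 750 mm from the base axis. Payload 10.2 kg.
Tool frame: the origin (TCP) lies midway between the tips of the shut fingers; the grasp point (between the pads) lies 19 mm behind it (ctrl.grasp_offset is the distance from the TCP to the grasp point, in mm); z points along the fingers, y is the line along which they close (so a half turn about z gives the same grasp; the last joint's range is limited). The gripper opens to 85 mm and grips with 20 to 120 N. Pads are 22 mm wide; open, the fingers measure 114 mm over their backs; the gripper's body (76 mm by 85 mm) begins 54 mm behind the grasp point. The pads swing forward as they close: fully open they stand 13 mm farther back than shut.
Start: joints at [-1.545, 0.313, 1.498, -0, 1.331, -0.223], TCP at [129.263, -508.844, 231.294] pointing down, gripper open.
Joint ranges: [-2.94, 2.94], [-0.97, 2.17], [0.19, 2.56], [-1.23, 4.37], [0.02, 3.11], [-2.88, 2.88]. Speed limits (rad/s): [2.39, 2.39, 3.01, 3.14, 3.14, 3.14].

### API

Orientations are given as a unit quaternion [w, x, y, z].
In Python, from rig import ctrl, viewer, models gives the robot as it stands. The module is installed in compiled form; this text tells all that it offers.
- The arm moves only by the shell command python3 -m pendant 'ROWS' [OPENING] [FORCE]. ROWS is text: rows parted by semicolons, each of 4 numbers parted by spaces: the shift along the tool's x, y, z in m, then the turn about the tool's z in rad. In form: x y z yaw; .... A call has 1 to 10 rows; each row shifts and turns the commanded pose from where the row before left it, along the tool's axes as they then stand; what a row does not reach is not made up. A row lasts 1/8 s, in which the tool goes at most 62.5 mm and 10.7 degrees, less where a joint would pass 70% of its speed; a pose out of reach is approached as far as the arm can. A call is refused whole if a number of a shift passes 0.0625 or a number of a turn 0.188, either way. A call with a gripper value outside its range is refused whole. OPENING is the opening, from 0 (shut) to 1 (fully open), set as the call begins (- or left out, the last holds). The fingers move at their own pace and stop on an object; FORCE is the grip in N (left out, the last holds). Time passes only in rows, so rows that do not move let the fingers close. It gives the time, the measured TCP pose, the force, the opening and the grip force at its end, in the units of the state.
- ctrl.sense(): the state, without advancing time (a new reading comes with each control period).
- viewer.capture(name): name is "scene" or "side" or "wrist"; returns a dict with "color" (400x640x3 uint8, red, green, blue), "vertical_fov" (degrees; the focal length in pixels is half the picture's height over the tangent of half this angle, whatever the lens; pixels are square), "cx", "cy" (the principal point, pixels), "pose" (4x4, takes a point from camera to world coordinates). Camera axes: x right, y down, z forward; pixel columns grow to the right and rows downward; lengths in mm; the calibration is good to about 2 mm. The wrist camera is an equidistant fisheye: a pixel r from the principal point sees the ray r / f radians off the axis. A picture is of the moment at which its call begins. There is no depth.
- ctrl.finish_job(): hands the job in; it is judged then, once.
Trained networks look in the newest picture that a camera, given by its name, has taken for a name from the list of things; names that differ only in an ending like _2 or _b are one class to them, and where a whole thing is asked for, a point or a joint stands for the part that bears it (a point fixed in the world has none). Each returns a list of dicts, best first, with "p" (0 to 1); they miss things now and then, are a little off and sometimes report something else, mostly with a low value. They report only what shows in the picture. A call takes as long as a camera call.
- models.boxes_of(camera, query): "at" ([x, y, z] in mm, in world coordinates, good to about 4 mm: the middle of the surface that is visible of it).
The state is a dict: "time_s": time; "joints": joint angles; "dq": joint speeds; "tau": joint torques, N m; "eef_pos": TCP position; "ee_rot": TCP orientation; "force": force on the tool from outside, world axes, zero at the start; "wrist_torque": the same for the moment, N m; "grip_width": opening from 0.0 (shut) to 1.0 (fully open); "grip_force": force on a finger pad.
Only numpy, scipy, OpenCV 4.12 (cv2) and the standard library are available. Lean on these libraries where they do the work, as an engineer would, in place of code of your own. Each camera call takes 0.05 s, during which the arm holds its last target. There are 200 camera calls.

### The job

The swivelling circuit-board holder on the repair bench has to be turned. Loosen its orange clamp knob, swing the head by its blue post until the head points at the green dot on the dial (not the yellow one), then tighten the knob again and let go.

Things in the scene. Friction and masses are not known exactly. Their poses are not given: they have to be found in the camera images.
- clamp (a joint): angle of the orange clamp knob: 0 = fully tight (stop), 1.2 rad = fully loose (stop); grows counter-clockwise seen from above. It grips the head below about 0.35; turn it past 0.8 to loosen, back below 0.17 to tighten. Stiff to turn (0.15 N m, more when tight), stays where left
- clamp_grip (a point): centre of the orange knob's grip bar, on its vertical axis, 82 mm above the table. Bar 50 mm long (x axis of this point; turns with the knob), 13 thick (y), 27 high, top at 94 mm. All within 100 mm of it is lower than 60 mm. It stands on the base 100 mm from the head's pivot; tight, the bar points at the pivot
- post_grip (a point): grip point on the axis of the head's blue upright post, 85 mm above the table; post round, 18 mm thick, top at 102 mm. x points outwards along the head; the vertical pivot lies 95 mm behind (-x). A circuit board (parts up to 53 mm high) sits between. Head swings 1.15 rad either side of the line knob-pivot. Loose, it needs about 1 N and stays where left; clamped, it resists over 10 N
- green_mark (a point): top centre of the green dot, 20 mm across, flat on the round grey dial base (320 mm across, 12 mm high), 120 to 150 mm from the pivot, to one side of the head; a like yellow dot is on the other side. The head is right when its line from pivot through post (red tip) points at this dot's centre

How it is judged:
By the outcome, as a careful person would: the job done as asked, in the order asked, and still so for the second after the job is handed in, with the robot touching nothing.
It also fails if it takes over 58 s, if anything falls off the work surface, if the arm or the gripper's body presses on something with over 40 N, if the wrist force passes 120 N, or if a joint passes its speed limit or range.

## Working session

There is one attempt and no reset: what is moved stays moved. The work goes in short steps, Python scripts to look and compute and a shell command to move; the robot and the scene stay as the last step left them, time stands still between calls to the robot, and variables do not carry over. Pictures are saved under pics/ and viewed, at most 10 in all, crops included, and the job is handed in when it is done.

```bash
mkdir -p pics; cat > h.py <<'E'
import numpy as np, cv2
from rig import ctrl, viewer, models
def px2w(c,u,v,z):
    h=c["color"].shape[0]; f=h/2/np.tan(np.radians(c["vertical_fov"])/2)
    P=np.array(c["pose"]); a,b=u-c["cx"],v-c["cy"]
    if c.get("fish"):
        r=np.hypot(a,b); t=r/f; d=np.array([a/r*np.sin(t),b/r*np.sin(t),np.cos(t)])
    else: d=np.array([a/f,b/f,1])
    d=P[:3,:3]@d; o=P[:3,3]; return o+d*(z-o[2])/d[2]
def w2px(c,p):
    h=c["color"].shape[0]; f=h/2/np.tan(np.radians(c["vertical_fov"])/2)
    P=np.array(c["pose"]); q=P[:3,:3].T@(np.array(p)-P[:3,3])
    if c.get("fish"):
        s=np.hypot(q[0],q[1]); t=np.arctan2(s,q[2]); return c["cx"]+f*t*q[0]/s, c["cy"]+f*t*q[1]/s
    return c["cx"]+f*q[0]/q[2], c["cy"]+f*q[1]/q[2]
def cap(n,save=None):
    c=viewer.capture(n); c["fish"]=(n=="wrist")
    if save: cv2.imwrite("pics/"+save+".png",c["color"][:,:,::-1])
    return c
E
python3 - <<'E'
from h import *
for n in ["scene","side","wrist"]:
    c=cap(n,n+"0"); print(n,np.round(c["pose"],2).tolist(),c["vertical_fov"])
    for q in ["clamp","clamp_grip","post_grip","green_mark"]:
        print(q,[(round(b["p"],2),np.round(b["at"]).tolist()) for b in models.boxes_of(n,q)][:3])
s=ctrl.sense(); print(s["eef_pos"],s["ee_rot"],s["time_s"],s["grip_width"])
E
```

```text
scene [[0.84, 0.37, -0.39, 828.73], [0.54, -0.59, 0.6, -357.46], [-0.0, -0.71, -0.7, 536.76], [0.0, 0.0, 0.0, 1.0]] 47.46131436785836
clamp [(0.87, [447.0, -94.0, 82.0])]
clamp_grip [(0.8, [450.0, -97.0, 84.0])]
post_grip [(0.83, [572.0, -72.0, 44.0])]
green_mark [(0.52, [660.0, -126.0, 12.0])]
side [[0.82, -0.42, 0.39, 301.35], [-0.57, -0.58, 0.58, -411.47], [-0.02, -0.7, -0.71, 617.08], [0.0, 0.0, 0.0, 1.0]] 51.79019108797449
clamp [(0.56, [441.0, -94.0, 89.0])]
clamp_grip [(0.91, [442.0, -92.0, 92.0])]
post_grip [(0.76, [550.0, -71.0, 41.0])]
green_mark []
wrist [[0.25, -0.94, -0.25, 194.97], [-0.97, -0.24, -0.06, -493.23], [-0.0, 0.26, -0.97, 374.59], [0.0, 0.0, 0.0, 1.0]] 65.70646984690485
clamp []
clamp_grip []
post_grip []
green_mark []
[ 129.26187572 -508.84377336  231.29944378] [ 9.60809970e-06  9.92269420e-01  1.24102366e-01 -2.15551175e-05] 0.75 1.0008372731678967
```

View pics/scene0.png

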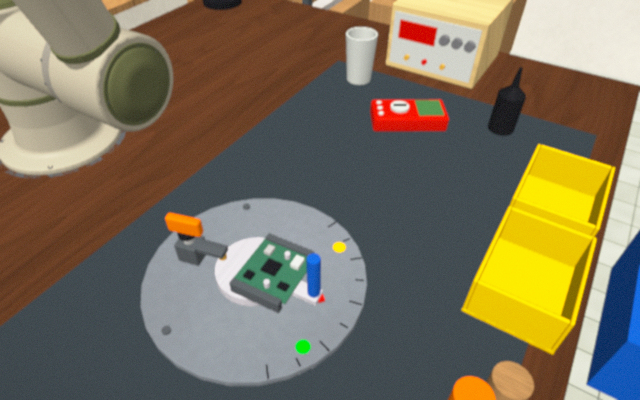

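View pics/side0.png

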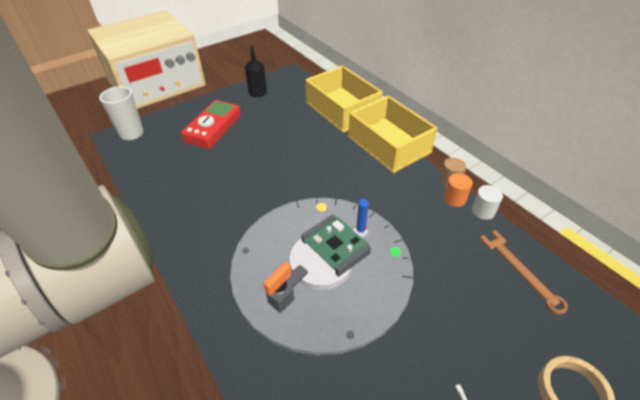

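The scene view shows the knob bar at (183,225), post top at (314,257), green dot at (303,347) and yellow dot at (339,247). The side view shows the bar at (278,279), post top at (363,202) and green dot at (395,252). Next I'll get metric positions from colour blobs.

```bash
cat >> h.py <<'E'
def blob(c,lo,hi,roi=None):
    m=cv2.inRange(cv2.cvtColor(c["color"],cv2.COLOR_RGB2HSV),lo,hi)
    if roi: k=np.zeros_like(m); k[roi[1]:roi[3],roi[0]:roi[2]]=1; m*=k
    n,l,st,ce=cv2.connectedComponentsWithStats(m); i=1+np.argmax(st[1:,4])
    return ce[i],st[i],cv2.minAreaRect(np.argwhere(l==i)[:,::-1].astype(np.float32))
COL=dict(green=((50,180,120),(70,255,255)),blue=((105,150,60),(125,255,255)),orange=((5,200,130),(18,255,255)),yellow=((22,180,120),(32,255,255)))
E
python3 - <<'E'
from h import *
R={"scene":(130,190,380,390),"side":(220,190,420,360)}
for n in R:
    c=cap(n)
    for k in COL:
        ce,st,r=blob(c,*COL[k],R[n])
        zc=dict(green=12,yellow=12,blue=77,orange=82)[k]
        print(n,k,np.round(ce,1),st.tolist(),np.round(px2w(c,*ce,zc),1))
    ce,st,r=blob(c,*COL["blue"],R[n]); print("posttop",px2w(c,st[0]+st[2]/2,st[1]+4,102))
E
```

```text
scene green [302.6 346.4] [296, 340, 14, 14, 156] [ 662.2 -124.5   12. ]
scene blue [313.2 273.8] [307, 253, 13, 43, 500] [639.3 -63.3  77. ]
scene orange [183.6 224.4] [165, 213, 37, 23, 585] [445.1 -90.8  82. ]
scene yellow [338.7 246.9] [333, 243, 12, 9, 89] [617.9  41.6  12. ]
posttop [636.1017134  -57.53274601 102.        ]Traceback (most recent call last):
  File "<stdin>", line 6, in <module>
  File "h.py", line 23, in blob
    n,l,st,ce=cv2.connectedComponentsWithStats(m); i=1+np.argmax(st[1:,4])
                                                       ~~~~~~~~~^^^^^^^^^^
    return _wrapfunc(a, 'argmax', axis=axis, out=out, **kwds)
    return bound(*args, **kwds)
ValueError: attempt to get argmax of an empty sequence
```

```bash
cat >> h.py <<'E'
def where():
    s=ctrl.sense(); w,x,y,z=s["ee_rot"]; a=2*np.arctan2(y,x); a=(a+np.pi)%(2*np.pi)-np.pi
    return s,np.array(s["eef_pos"]),a
def plan(t,n=1,ang=None):
    s,p,a=where(); d=np.array(t)-p
    print("t",s["time_s"],"pos",np.round(p,1),"ang",round(a,3),"F",np.round(s["force"],1),"grip",round(s["grip_width"],3),round(s["grip_force"],1),"j",np.round(s["joints"],2))
    print("per row m:",np.round(np.array([d[0]*np.cos(a)+d[1]*np.sin(a),d[0]*np.sin(a)-d[1]*np.cos(a),-d[2]])/1000/n,4),"yaw",None if ang is None else round(a-ang,3))
E
python3 -c "
from h import *
plan((445,-91,195),10,0.155)"
```

```text
t 0.85 pos [ 129.3 -508.8  231.3] ang 0.249 F [ 0.1 -0.1  0.8] grip 0.997 0.0 j [-1.55  0.31  1.5   0.    1.33 -0.22]
per row m: [ 0.0409 -0.0327  0.0036] yaw 0.094
```

```bash
python3 -m pendant '0.041 -0.0327 0.0036 0; 0.041 -0.0327 0.0036 0; 0.041 -0.0327 0.0036 0; 0.041 -0.0327 0.0036 0; 0.041 -0.0327 0.0036 0; 0.041 -0.0327 0.0036 0; 0.041 -0.0327 0.0036 0; 0.041 -0.0327 0.0036 0; 0.041 -0.0327 0.0036 0; 0.041 -0.0327 0.0036 0.09'
python3 -m pendant '0 0 0 0; 0 0 0 0'
python3 - <<'E'
from h import *
c=cap("wrist","w1")
for k in COL:
    try:
        ce,st,r=blob(c,*COL[k]); z=dict(green=12,yellow=12,blue=102,orange=94)[k]
        print(k,st.tolist(),np.round(ce,1),px2w(c,*ce,z).round(1))
    except ValueError: print(k,None)
for q in ["clamp_grip","post_grip","green_mark"]:
    print(q,[(round(b["p"],2),np.round(b["at"]).tolist()) for b in models.boxes_of("wrist",q)][:3])
plan((445,-91,195),1,.155)
E
```

```text
time_s: 2.1
eef_pos: [447.1, -89.4, 195.4]
ee_rot: [0.0, 0.997, 0.078, 0.0]
force: [0.5, -1.8, 1.1]
grip_width: 0.999
grip_force: 0.0
time_s: 2.35
eef_pos: [445.9, -91.3, 195.3]
ee_rot: [0.0, 0.997, 0.08, -0.0]
force: [0.1, -0.3, 0.4]
grip_width: 1.003
grip_force: 0.0
green None
blue [593, 334, 47, 66, 2219] [619.3 371.7] [ 183.6 -754.5  102. ]
orange [307, 167, 16, 61, 245] [313.  188.4] [454.2 -86.1  94. ]
yellow [573, 151, 39, 47, 767] [592.7 174.4] [ 524.1 -487.6   12. ]
clamp_grip [(0.87, [447.0, -90.0, 93.0]), (0.62, [556.0, -69.0, 43.0])]
post_grip [(0.94, [559.0, -66.0, 41.0])]
green_mark []
t 2.55 pos [445.8 -91.9 195.4] ang 0.157 F [ 0.4 -0.5 -0.3] grip 0.997 0.0 j [-0.46  0.19  1.75 -0.    1.2   0.95]
per row m: [-0.0006 -0.001   0.0004] yaw 0.002
```

View pics/w1.png

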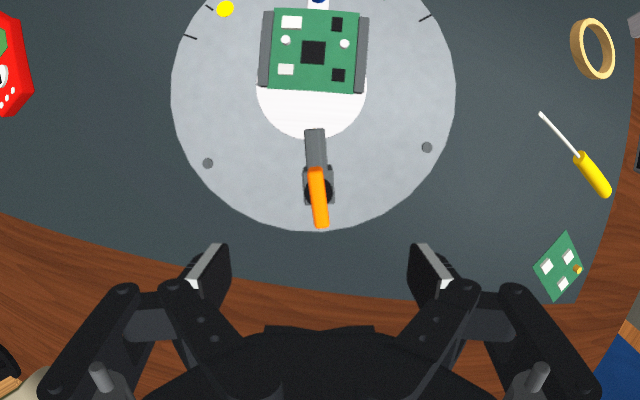

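The wrist view shows the knob bar from (313,169) to (321,227), slightly skewed relative to the image axis, with the head ahead of it. I'll compute its axis.

```bash
python3 - <<'E'
from h import *
c=cap("wrist")
m=cv2.inRange(cv2.cvtColor(c["color"],cv2.COLOR_RGB2HSV),(5,150,130),(22,255,255)); m[:160]=0;m[235:]=0;m[:,:290]=0;m[:,340:]=0
p=np.argwhere(m)[:,::-1]
w=np.array([px2w(c,u,v,94)[:2] for u,v in p]).astype(np.float32)
r=cv2.minAreaRect(w); print(r, cv2.boxPoints(r).round(1).tolist(), w.mean(0))
# scene fit
c=cap("scene"); ce,st,r=blob(c,*COL["orange"],(130,190,380,390)); print(cv2.boxPoints(r).round().tolist())
for q in [(312,171),(320,225)]: print(px2w(c:=cap("wrist"),*q,94))
plan((445,-91,195),1,.155)
E
```

```text
((447.0406188964844, -91.36162567138672), (52.48540496826172, 13.616955757141113), 16.189586639404297) [[419.8999938964844, -92.0999984741211], [423.70001220703125, -105.19999694824219], [474.1000061035156, -90.5999984741211], [470.29998779296875, -77.5]] [447.80875 -91.187  ]
[[163.0, 229.0], [166.0, 212.0], [204.0, 220.0], [200.0, 237.0]]
[468.26931821 -83.47859635  94.        ]
[423.91751171 -96.92027256  94.        ]
t 2.75 pos [446.  -91.4 195.4] ang 0.158 F [ 0.   0.7 -0.7] grip 1.001 0.0 j [-0.46  0.19  1.75 -0.    1.2   0.95]
per row m: [-0.0009 -0.0005  0.0004] yaw 0.003
```

```bash
python3 -m pendant '0.001 0 0 -0.125; 0 0 0.04 0; 0 0 0.04 0; 0 0 0.04 0; 0 0 0.01 0; 0 0 0 0' 0.5 60
python3 -m pendant '0 0 0 0; 0 0 0 0; 0 0 0 0; 0 0 0 0; 0 0 0 0' 0 60
python3 -c "
from h import *
cap('side','s1')
plan((447,-91.4,66),1,.283)"
```

```text
time_s: 3.5
eef_pos: [447.4, -91.0, 65.8]
ee_rot: [0.0, 0.99, 0.141, 0.0]
force: [0.1, 0.1, 0.4]
grip_width: 0.5
grip_force: 0.0
time_s: 4.12
eef_pos: [447.7, -89.9, 67.4]
ee_rot: [-0.0, 0.99, 0.141, 0.001]
force: [-4.0, 9.8, 15.3]
grip_width: 0.14
grip_force: 61.6
t 4.175 pos [447.8 -89.9  67.4] ang 0.284 F [-3.7  9.6 15.3] grip 0.136 61.6 j [-0.46  0.38  1.89  0.    0.87  0.83]
per row m: [-0.0011  0.0012  0.0014] yaw 0.001
```

View pics/s1.png

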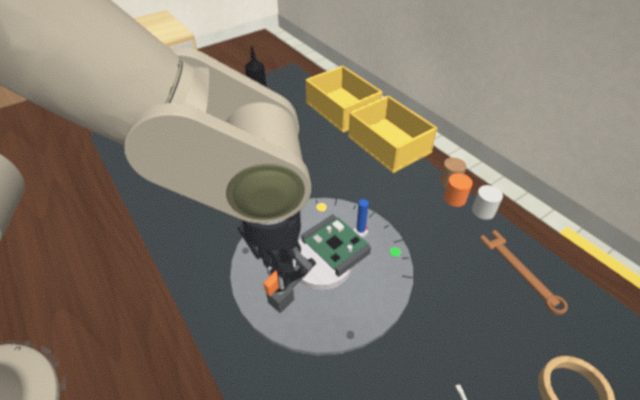

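The fingers hold the bar (62 N, about 12 mm wide, side view around (272,284)). I'll ease the offset and turn counter-clockwise.

```bash
python3 -m pendant '0 -0.001 -0.002 0; 0 0 0 -0.12; 0 0 0 -0.15; 0 0 0 -0.15; 0 0 0 -0.15; 0 0 0 -0.15; 0 0 0 -0.15; 0 0 0 -0.15; 0 0 0 -0.06; 0 0 0 0' 0 80
python3 -c "
from h import *
plan((447,-91.4,66),1,.283)
print(ctrl.sense()['wrist_torque'])"
```

```text
time_s: 5.42
eef_pos: [444.3, -86.7, 67.5]
ee_rot: [-0.004, 0.776, 0.631, -0.0]
force: [-11.1, 18.9, 10.7]
grip_width: 0.135
grip_force: 86.4
t 5.425 pos [444.3 -86.7  67.5] ang 1.364 F [-11.1  18.9  10.7] grip 0.135 86.4 j [-0.45  0.38  1.9   0.    0.88 -0.25]
per row m: [-0.0041  0.0036  0.0015] yaw 1.081
[2.99899095 1.49426201 0.04941797]
```

```bash
python3 -m pendant '0 0 0 0; 0 0 0 0; 0 0 0 0; 0 0 -0.04 0; 0 0 -0.04 0; 0 0 -0.045 0.1; 0 0 0 0.188; 0 0 0 0.188; 0 0 0 0.188; 0 0 0 0' 0.6
python3 - <<'E'
from h import *
c=cap("wrist","w2")
plan((447,-91.4,195),1,.283)
m=cv2.inRange(cv2.cvtColor(c["color"],cv2.COLOR_RGB2HSV),(5,150,130),(22,255,255))
n,l,st,ce=cv2.connectedComponentsWithStats(m)
for i in range(1,n):
    if st[i,4]>150:
        w=np.array([px2w(c,u,v,94)[:2] for v,u in np.argwhere(l==i)]).astype(np.float32); print(st[i],cv2.minAreaRect(w))
E
```

```text
time_s: 6.68
eef_pos: [446.9, -90.0, 192.4]
ee_rot: [0.0, 0.939, 0.344, 0.0]
force: [0.3, -0.5, 0.3]
grip_width: 0.598
grip_force: 0.0
t 6.725 pos [446.9 -90.  192.4] ang 0.705 F [0.3 0.3 0.1] grip 0.604 0.0 j [-0.46  0.2   1.75 -0.    1.19  0.41]
per row m: [-0.0008  0.0012 -0.0026] yaw 0.422
[557  12  58 114 903] ((736.4057006835938, -219.19772338867188), (132.10617065429688, 27.754249572753906), 80.13534545898438)
[ 294  172   46   56 1119] ((446.76800537109375, -90.61380767822266), (51.14714813232422, 16.23371124267578), 78.58767700195312)
[628 347  12  23 157] ((606.867919921875, -867.66162109375), (140.43446350097656, 36.275146484375), 83.84664154052734)
```

View pics/w2.png

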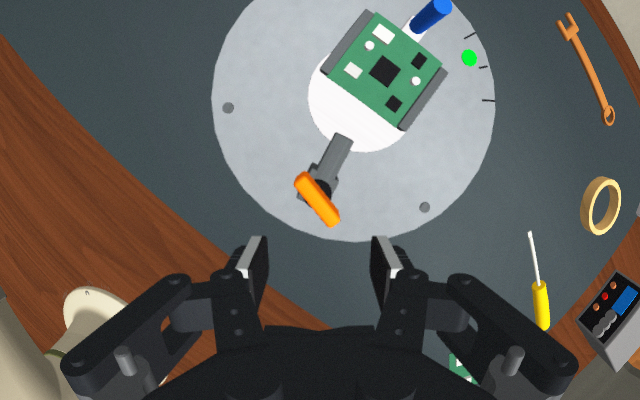

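The bar now lies at about 1.37 rad, so it has turned about 1.09 and is loose. Green dot is at (469,58) and post at (432,14). Next is a look from above the head.

```bash
python3 -c "
from h import *
plan((505,-70,195),2,-0.1)"
```

```text
t 6.725 pos [446.9 -90.  192.4] ang 0.705 F [0.3 0.3 0.1] grip 0.604 0.0 j [-0.46  0.2   1.75 -0.    1.19  0.41]
per row m: [ 0.0286  0.0112 -0.0013] yaw 0.805
```

```bash
python3 -m pendant '0.0286 0.0112 -0.0013 0; 0.0286 0.0112 -0.0013 0; 0 0 0 0.161; 0 0 0 0.161; 0 0 0 0.161; 0 0 0 0.161; 0 0 0 0.161; 0 0 0 0'
python3 - <<'E'
from h import *
c=cap("wrist","w3"); np.save("w3.npy",c,allow_pickle=True)
plan((505,-70,195),1,-.1)
for k in ["green","yellow","blue"]:
    m=cv2.inRange(cv2.cvtColor(c["color"],cv2.COLOR_RGB2HSV),*COL[k]); z=dict(green=12,yellow=12,blue=102)[k]
    n,l,st,ce=cv2.connectedComponentsWithStats(m)
    for i in range(1,n):
        if st[i,4]>40: print(k,st[i],ce[i].round(1),px2w(c,*ce[i],z).round(1))
E
```

```text
time_s: 7.72
eef_pos: [505.0, -70.1, 194.9]
ee_rot: [0.0, 0.999, -0.05, -0.0]
force: [0.9, 0.2, -0.5]
grip_width: 0.6
grip_force: 0.0
t 7.775 pos [505.  -70.1 194.9] ang -0.098 F [ 0.  -0.3  0.4] grip 0.604 0.0 j [-0.37  0.31  1.6  -0.    1.23  1.3 ]
per row m: [-0.     -0.0001 -0.0001] yaw 0.002
green [349  20  18  17 237] [357.6  28.3] [ 663.3 -127.4   12. ]
yellow [   0    0   64   27 1086] [23.5 10. ] [833.4 361.1  12. ]
yellow [199  79  17  18 222] [207.2  87.7] [619.   39.3  12. ]
yellow [578 126  44  37 723] [600.4 144.4] [ 523.8 -487.7   12. ]
blue [278  27  26  35 651] [291.2  43.3] [630.7 -62.3 102. ]
blue [ 602  322   38   78 1518] [626.4 373.7] [  50.9 -692.3  102. ]
```

View pics/w3.png

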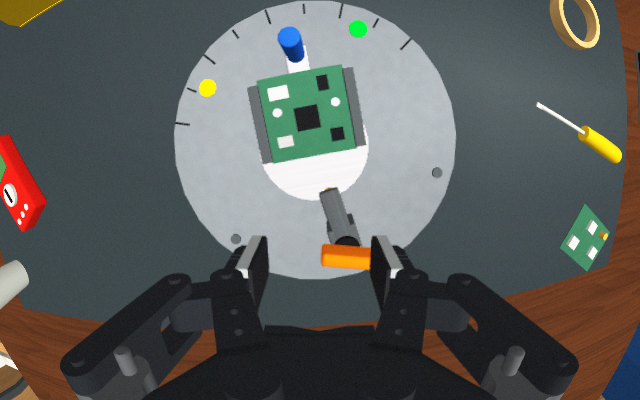

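The overhead view shows the dial whole, with green at (358,28), post top at (289,37) and yellow at (207,88). I'll fit the dial circle to get the pivot.

```bash
python3 - <<'E'
from h import *
from scipy.optimize import least_squares
c=np.load("w3.npy",allow_pickle=True).item()
g=cv2.GaussianBlur(cv2.cvtColor(c["color"],cv2.COLOR_RGB2GRAY),(3,3),0).astype(float)
pts=[]; c0=np.array([543,-63.])
for t in np.arange(0,2*np.pi,.05):
    rr=np.arange(148,172,.5); uv=[w2px(c,(c0[0]+r*np.cos(t),c0[1]+r*np.sin(t),12)) for r in rr]
    if any(not(1<u<638 and 1<v<398) for u,v in uv): continue
    v=cv2.remap(g.astype(np.float32),np.float32([[a for a,b in uv]]),np.float32([[b for a,b in uv]]),1)[0]
    d=v[6:]-v[:-6]; i=np.argmin(d)
    if d[i]<-45: pts.append(c0+(rr[i+3])*np.array([np.cos(t),np.sin(t)]))
pts=np.array(pts)
s=least_squares(lambda p:np.hypot(*(pts-p[:2]).T)-p[2],[543,-63,160],loss="soft_l1"); print(len(pts),s.x,s.cost)
P=s.x[:2]; G=px2w(c,357.6,28.3,12)[:2]; B=px2w(c,289,37,102)[:2]; K=np.array([447,-91])
for n,q in dict(G=G,B=B,K=K).items(): d=q-P; print(n,q,np.hypot(*d),np.arctan2(d[1],d[0]))
th=np.arctan2(*(G-P)[::-1]); print("target post",P+95*np.array([np.cos(th),np.sin(th)]))
plan((*B,130),3,np.arctan2(*(B-P)[::-1]))
E
```

```text
100 [542.16944889 -68.67912493 158.91912609] 16.515132051453673
G [ 663.3300945  -127.32213379] 134.6064802823116 -0.4507742754101284
B [636.03193672 -61.14332926] 94.16450943113193 0.08011365207965615
K [447 -91] 97.75195889001841 -2.911218331749203
target post [ 627.67990358 -110.06707171]
t 7.775 pos [505.  -70.1 194.9] ang -0.098 F [ 0.  -0.3  0.4] grip 0.604 0.0 j [-0.37  0.31  1.6  -0.    1.23  1.3 ]
per row m: [ 0.0432 -0.0073  0.0216] yaw -0.178
```

```bash
python3 -m pendant '0.0432 -0.0073 0 0; 0.0432 -0.0073 0 0; 0.0432 -0.0073 0 -0.178; 0 0 0.04 0; 0 0 0.04 0; 0 0 0.04 0; 0 0 0.006 0; 0 0 0 0' 0.6
python3 -m pendant '0 0 0 0; 0 0 0 0; 0 0 0 0; 0 0 0 0' 0 40
python3 -c "
from h import *
plan((627.7,-110,68),4,-0.45)"
```

```text
time_s: 8.78
eef_pos: [636.7, -61.9, 70.0]
ee_rot: [0.0, 0.999, 0.038, 0.001]
force: [-0.3, 0.8, 1.3]
grip_width: 0.598
grip_force: 0.0
time_s: 9.28
eef_pos: [636.8, -61.8, 70.4]
ee_rot: [0.0, 0.999, 0.037, 0.001]
force: [0.2, 0.2, 6.3]
grip_width: 0.195
grip_force: 38.9
t 9.275 pos [636.8 -61.8  70.4] ang 0.075 F [0.2 0.2 6.3] grip 0.195 38.9 j [-0.28  0.71  1.31  0.    1.12  1.22]
per row m: [-0.0032  0.0119  0.0006] yaw 0.525
```

```bash
python3 -m pendant '-0.0004 0.0084 0 0.088; -0.0004 0.0084 0 0.088; -0.0004 0.0084 0 0.088; -0.0004 0.0084 0 0.088; -0.0004 0.0084 0 0.088; -0.0004 0.0084 0 0.088; 0 0 0 0; 0 0 0 0'
python3 -c "
from h import *
plan((627.7,-110,68),1,-0.45)
c=cap('scene','sc2')"
```

```text
time_s: 10.28
eef_pos: [626.9, -111.1, 70.4]
ee_rot: [0.0, 0.974, -0.225, 0.001]
force: [-2.6, 0.6, 6.9]
grip_width: 0.199
grip_force: 39.0
t 10.275 pos [ 626.9 -111.1   70.4] ang -0.453 F [-2.6  0.6  6.9] grip 0.199 39.0 j [-0.36  0.71  1.32 -0.    1.12  1.67]
per row m: [ 0.0003 -0.0013  0.0024] yaw -0.003
```

```bash
python3 -m pendant '0 0 0 0; 0 0 0 0; 0 0 0 0; 0 0 -0.04 0; 0 0 -0.04 0; 0 0 -0.045 0; -0.05 0 0 0; -0.04 0 0 0; -0.04 0 0 0; 0 0 0 0' 0.6
python3 - <<'E'
from h import *
c=cap("wrist","w4"); np.save("w4.npy",c,allow_pickle=True)
cv2.imwrite("pics/w4c.png",cv2.resize(c["color"][0:260,180:480,::-1],None,fx=2.3,fy=2.3,interpolation=cv2.INTER_CUBIC))
plan((505,-70,195),1,-.1)
E
```

```text
time_s: 11.58
eef_pos: [508.2, -52.6, 194.3]
ee_rot: [-0.0, 0.974, -0.224, -0.0]
force: [0.1, 0.0, -0.1]
grip_width: 0.602
grip_force: 0.0
t 11.625 pos [509.5 -53.4 194.4] ang -0.453 F [-0.3  0.2 -0. ] grip 0.601 0.0 j [-0.33  0.32  1.59 -0.    1.23  1.69]
per row m: [ 0.0033  0.0169 -0.0006] yaw -0.353
```

View pics/w4c.png

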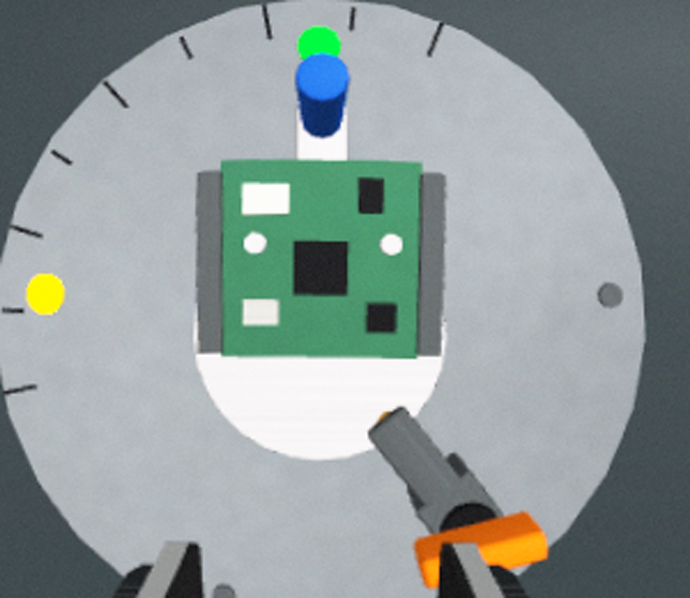

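The crop shows the head under the green dot: dot at (319,45), post top (322,77), white arm centre about (323,148) and disc centre near x=320. I'll quantify the residual.

```bash
python3 - <<'E'
from h import *
from scipy.optimize import least_squares
c=np.load("w4.npy",allow_pickle=True).item()
g=cv2.GaussianBlur(cv2.cvtColor(c["color"],cv2.COLOR_RGB2GRAY),(3,3),0).astype(np.float32)
def circ(c0,z,lo,hi,thr):
    pts=[]
    for t in np.arange(0,2*np.pi,.04):
        rr=np.arange(lo,hi,.5); uv=[w2px(c,(c0[0]+r*np.cos(t),c0[1]+r*np.sin(t),z)) for r in rr]
        if any(not(1<u<638 and 1<v<398) for u,v in uv): continue
        v=cv2.remap(g,np.float32([[a for a,b in uv]]),np.float32([[b for a,b in uv]]),1)[0]
        d=v[6:]-v[:-6]; i=np.argmin(d)
        if d[i]<thr: pts.append(c0+rr[i+3]*np.array([np.cos(t),np.sin(t)]))
    pts=np.array(pts); s=least_squares(lambda p:np.hypot(*(pts-p[:2]).T)-p[2],[*c0,lo],loss="soft_l1"); print(len(pts),s.x.round(1),s.cost/len(pts)); return s.x[:2]
P=circ(np.array([542,-68.]),12,148,172,-45)
cr=lambda x,y,z:px2w(c,180+(x+.5)/2.3-.5,(y+.5)/2.3-.5,z)[:2]
ang=lambda a,b:np.arctan2(*(b-a)[::-1])
ce,_,_=blob(c,*COL["green"]); G=px2w(c,*ce,12)[:2]
B=cr(322,76,102)
print("G",G,"B",B,"P",P,"ang G",ang(P,G),"ang B",ang(P,B),"dB",np.hypot(*(B-P)))
bl=(cr(222,355,42)+cr(416,356,42))/2; tl=(cr(221,160,42)+cr(421,162,42))/2; print("board axis",ang(bl,tl),bl,tl,"sides",ang(cr(222,355,42),cr(221,160,42)),ang(cr(416,356,42),cr(421,162,42)), "B->G",ang(B,G))
w3=np.load("w3.npy",allow_pickle=True).item()
B0=px2w(w3,289,37,102)[:2]; d=B-B0; m=(B+B0)/2; h=np.sqrt(95**2-(d@d)/4); n=np.array([d[1],-d[0]])/np.hypot(*d); print("pivot from chord",m+n*h,m-n*h, np.hypot(*d))
E
```

```text
125 [542.2 -68.7 158.9] 0.20795082407553045
G [ 665.14354224 -128.24690364] B [ 626.98741237 -111.19573636] P [542.21993387 -68.73145757] ang G -0.45090045341704404 ang B -0.46440741861550855 dB 94.80896784732289
board axis -0.46347760913785846 [536.28787182 -65.75551619] [ 609.42752464 -102.30980176] sides -0.459224588153043 -0.4677515187175774 B->G -0.4202553425222342
pivot from chord [541.43573185 -69.8930735 ] [ 721.58361724 -102.44599212] 50.86302072936742
```

The head is within about 0.013 rad of the dot, inside the measuring noise. Back to the knob.

```bash
python3 -c "
from h import *
plan((447,-90.5,194),2,1.37)"; python3 -m pendant '0 0 0 -0.182; 0 0 0 -0.182; 0 0 0 -0.182; 0 0 0 -0.182; 0 0 0 -0.182; 0 0 0 -0.182; 0 0 0 -0.182; 0 0 0 -0.182; 0 0 0 -0.182; 0 0 0 -0.182'; python3 -m pendant '0 0 0 0'; python3 -c "
from h import *
plan((447,-90.5,68),3,1.37)"
```

```text
t 11.625 pos [509.5 -53.4 194.4] ang -0.453 F [-0.3  0.2 -0. ] grip 0.601 0.0 j [-0.33  0.32  1.59 -0.    1.23  1.69]
per row m: [-0.02    0.0304  0.0002] yaw -1.823
time_s: 12.88
eef_pos: [510.6, -54.2, 193.8]
ee_rot: [0.0, 0.774, 0.633, 0.0]
force: [-0.3, 0.5, 0.1]
grip_width: 0.598
grip_force: 0.0
time_s: 13.0
eef_pos: [510.4, -54.1, 193.8]
ee_rot: [0.0, 0.776, 0.63, 0.0]
force: [-0.0, -0.7, -0.3]
grip_width: 0.6
grip_force: 0.0
t 13.0 pos [510.4 -54.1 193.8] ang 1.364 F [-0.  -0.7 -0.3] grip 0.6 0.0 j [-0.33  0.32  1.59 -0.    1.23 -0.13]
per row m: [-0.0162 -0.0182  0.0419] yaw -0.006
```

```bash
python3 -m pendant '-0.0243 -0.0273 0 0; -0.0243 -0.0273 0 0; 0 0 0 0; 0 0 0.04 0; 0 0 0.04 0; 0 0 0.04 0; 0 0 0.004 0; 0 0 0 0'
python3 -m pendant '0 0 0 0; 0 0 0 0; 0 0 0 0; 0 0 0 0; 0 0 0 0' 0 90
python3 -c "
from h import *
plan((447,-90.5,69),1,1.37)"
```

```text
time_s: 14.0
eef_pos: [447.4, -90.4, 70.8]
ee_rot: [0.001, 0.776, 0.631, 0.0]
force: [0.4, -0.1, -0.0]
grip_width: 0.6
grip_force: 0.0
time_s: 14.62
eef_pos: [443.8, -89.5, 70.8]
ee_rot: [-0.003, 0.775, 0.632, -0.002]
force: [-18.7, 1.7, 20.0]
grip_width: 0.13
grip_force: 88.7
t 14.625 pos [443.8 -89.5  70.8] ang 1.367 F [-18.7   1.7  20. ] grip 0.13 88.7 j [-0.46  0.37  1.89 -0.    0.88 -0.25]
per row m: [-0.0003  0.0033  0.0018] yaw -0.003
```

```bash
python3 -m pendant '-0.0005 -0.003 0 0; 0 0 0 0.14; 0 0 0 0.15; 0 0 0 0.15; 0 0 0 0.15; 0 0 0 0.15; 0 0 0 0.15; 0 0 0 0.12; 0 0 0 0.06; 0 0 0 0'
python3 -c "
from h import *
plan((447,-90.5,69),1,.23); print(ctrl.sense()['wrist_torque'])"
```

```text
time_s: 15.88
eef_pos: [444.6, -90.6, 71.0]
ee_rot: [0.001, 0.989, 0.148, 0.002]
force: [4.0, -0.6, 4.2]
grip_width: 0.13
grip_force: 88.2
t 15.875 pos [444.6 -90.6  71. ] ang 0.296 F [ 4.  -0.6  4.2] grip 0.13 88.2 j [-0.46  0.37  1.9   0.    0.87  0.81]
per row m: [0.0023 0.0006 0.002 ] yaw 0.066
[-0.10001936 -0.75774564 -0.10892174]
```

```bash
python3 -m pendant '0 0 0 0.04; 0 0 0 0.03; 0 0 0 0'
python3 -c "
from h import *
plan((447,-90.5,69),1,.23); print(ctrl.sense()['wrist_torque'])"
```

```text
time_s: 16.25
eef_pos: [444.6, -90.7, 71.0]
ee_rot: [0.001, 0.994, 0.113, 0.002]
force: [5.1, -1.3, 5.6]
grip_width: 0.13
grip_force: 88.6
t 16.25 pos [444.6 -90.7  71. ] ang 0.227 F [ 5.1 -1.3  5.6] grip 0.13 88.6 j [-0.46  0.37  1.9  -0.    0.87  0.88]
per row m: [0.0023 0.0004 0.002 ] yaw -0.003
[-0.16940023 -0.82046472  0.30635574]
```

```bash
python3 -m pendant '0 0 0 0.03; 0 0 0 0.02; 0 0 0 0'
python3 -c "
from h import *
plan((447,-90.5,69),1,.23); print(ctrl.sense()['wrist_torque'])"
```

```text
time_s: 16.62
eef_pos: [444.6, -90.7, 71.0]
ee_rot: [0.002, 0.996, 0.091, 0.001]
force: [6.1, -0.6, 4.4]
grip_width: 0.132
grip_force: 97.8
t 16.625 pos [444.6 -90.7  71. ] ang 0.182 F [ 6.1 -0.6  4.4] grip 0.132 97.8 j [-0.46  0.37  1.9  -0.    0.87  0.93]
per row m: [0.0024 0.0003 0.002 ] yaw -0.048
[-0.0312341  -0.87616468  1.88283676]
```

Torque jumped to 1.9 N m, so the stop is reached. I'll release, lift and check.

```bash
python3 -m pendant '0 0 0 -0.03; 0 0 0 0; 0 0 0 0; 0 0 0 0; 0 0 -0.04 0; 0 0 -0.04 0; 0 0 -0.045 0; 0.03 0 0 0; 0.03 0 0 0; 0 0 0 0' 0.6
python3 -m pendant '0 0 0 0.15; 0 0 0 0.15; 0 0 0 0.15; 0 0 0 0.15; 0 0 0 0'
python3 - <<'E'
from h import *
c=cap("wrist"); plan((505,-70,195),1,-.45); np.save("w5.npy",c,allow_pickle=True)
cv2.imwrite("pics/w5c.png",cv2.resize(c["color"][0:260,180:480,::-1],None,fx=2.3,fy=2.3,interpolation=cv2.INTER_CUBIC))
E
```

```text
time_s: 17.88
eef_pos: [502.9, -77.4, 194.4]
ee_rot: [-0.0, 0.995, 0.103, -0.0]
force: [-0.1, -0.7, -0.2]
grip_width: 0.6
grip_force: 0.0
time_s: 18.5
eef_pos: [501.5, -77.8, 194.8]
ee_rot: [-0.0, 0.981, -0.195, -0.0]
force: [0.0, 0.3, 0.9]
grip_width: 0.598
grip_force: 0.0
t 18.55 pos [501.6 -77.8 194.9] ang -0.391 F [-0.1  0.2  0.3] grip 0.601 0.0 j [-0.39  0.31  1.6  -0.    1.23  1.58]
per row m: [ 0.0002 -0.0085 -0.0001] yaw 0.059
```

View pics/w5c.png

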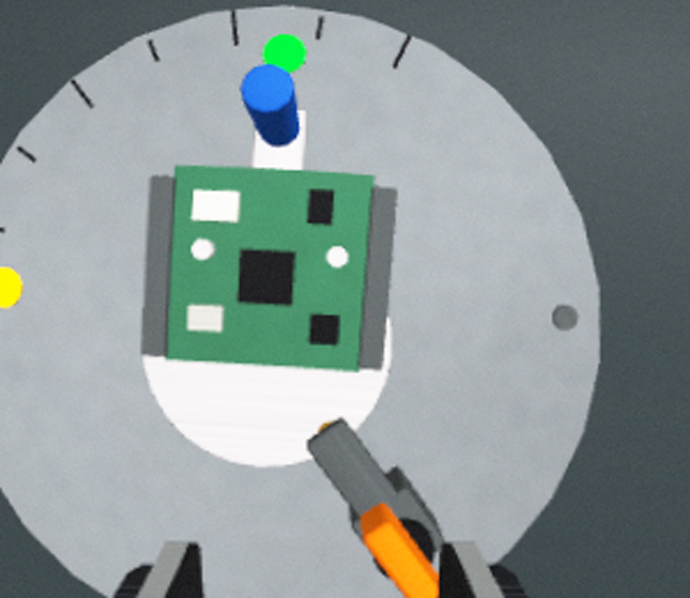

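The bar is back in line with its arm and points at the pivot, so the knob is tight. The post top is at (268,87) and the dot at (285,53). One last angle check.

```bash
python3 - <<'E'
from h import *
c=np.load("w5.npy",allow_pickle=True).item(); P=np.array([542.2,-68.7])
cr=lambda x,y,z:px2w(c,180+(x+.5)/2.3-.5,(y+.5)/2.3-.5,z)[:2]
ang=lambda a,b:np.arctan2(*(b-a)[::-1])
ce,_,_=blob(c,*COL["green"]); print(ang(P,px2w(c,*ce,12)[:2]),ang(P,cr(268,87,102)),cr(268,87,102))
print("board",ang((cr(167,358,42)+cr(359,370,42))/2,(cr(175,166,42)+cr(374,177,42))/2))
w=[cr(361,508,94),cr(400,520,94)]
E
```

```text
-0.45296129122130463 -0.467855751998751 [ 627.01253535 -111.55334008]
board -0.4585102908401694
```

```bash
python3 -c "
from rig import ctrl
print(ctrl.finish_job())"
```

```text
the job is handed in; nothing more can be done
None
```

The clamp was loosened, the head swung to within about 0.01 rad of the green dot, and the knob tightened back to its stop; I handed the job in at about 18.6 s with the gripper clear.

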